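# Drift the lens slide into line on its sloping bracket

### The job

The lens slide on the sloping bracket has shifted sideways, so its hole no longer lines up with the hole in the bracket plate beneath. Take the tapered drift (the pin with the flat-sided grip, not the round-headed plug gauge) from its stand and push it through both holes, fully home with its flange on the slide, so that it pulls the slide into line. Leave the drift there; let the drift do the moving and do not push the slide with the fingers, and leave the plug gauge and the loose lens ring on the table where they are.

Things in the scene. Friction and masses are not known exactly. Their poses are not given: they have to be found in the camera images.
- drift: Loose tapered steel drift, 0.16 kg, tip-down in one stand hole. Origin: axis, at its flange underside; z along the axis, tip to grip (up). Flange 28 mm diameter, 5 thick; dark flat-sided grip 32 mm along x, 20 along y, z = 5 to 50 mm: grasp across its y faces. Below: shank 19 mm diameter to z = -24, then a straight taper to a 6 mm nose at z = -62, end at -64.
- drift_tip (a point): The drift's nose end, on its axis, 64 mm below the flange underside.
- bracket_plate: Fixed aluminium plate 120 x 180 x 10 mm on four posts, sloping 30 degrees: its lower edge is on the robot's right and its face looks up and to the right. Origin at the middle of its upper face, 95 mm over the table, in the centre of its hole; z is the hole's axis (normal to the plate), x runs up the slope, y across it (level, roughly toward the robot).
- bracket_hole (a point): Centre of the 20 mm through hole at the plate's upper face; same axes as the plate. Free space under the hole for the drift's nose.
- slider: Lens slide: aluminium plate 66 x 150 x 8 mm on the bracket plate between two guide rails (tops 4 to 7 mm above the slide), low black lens cell at its -y end and black stop at its +y end, up to 8 mm above it. Moves only along the bracket's y, 12 mm either way, about 4 N friction; starts 4.5 to 7.5 mm off to +y. Origin: middle of its underside; axes as the plate.
- slider_hole (a point): Centre of the slide's 20 mm through hole at its upper face, which stands 8.5 mm above the bracket plate's upper face; z is the hole's axis. In line when directly over bracket_hole.
- stand: Fixed open aluminium stand 60 x 160 mm, its top plate 85 mm above the table with two 21 mm holes 45 mm either side of the middle along its y. Origin at the centre of its underside. Keep clear of the fixed black enclosure behind it (from about x = 0.62 m on, top about 0.29 m over the table); a 0.2 m tall drawer unit stands left of the bracket (y over 0.22 m).
- plug_gauge: Bystander: parallel plug gauge with a round waisted head (26 mm diameter, 32 mm tall) standing in the stand's other hole. Origin at the underside of its flange. Leave it.
- lens_tube: Bystander: mounted lens in a black ring, 33 mm diameter, 15 mm tall, loose; origin at its underside centre.

How it is judged:
By the outcome, as a careful person would: the job done as asked, in the order asked, and still so for the second after the job is handed in, with the robot touching nothing.
It also fails if it takes over 48 s, if anything falls off the work surface, if the arm or the gripper's body presses on something with over 40 N, if the wrist force passes 120 N, or if a joint passes its speed limit or range.

### The arm

A 6-joint arm with a two-finger parallel gripper is mounted at the origin on a cart in front of the work surface, level with it; the furniture and walls round the work are solid. World frame = base frame: x ahead of the robot, y to its left, z up, the work surface at z = 0. Lengths are in mm, angles in rad, forces in N, time in s.
With the tool pointing down it reaches from about 350 to 975 mm from the base axis. Payload 7.1 kg.
Tool frame: the origin (TCP) lies between the finger pads; the fingertips stand 17 mm ahead of it and the grasp point (between the pads) lies 2 mm behind it; z points along the fingers, y is the line along which they close (so a half turn about z gives the same grasp; the last joint's range is limited). The gripper opens to 88 mm and grips with 3 to 60 N. Pads are 20 mm wide; open, the fingers measure 115 mm over their backs; the gripper's body (75 mm by 178 mm) begins 61 mm behind the grasp point.
Start: joints at [-1.347, 0.423, 1.63, -0, 1.089, -0.019], TCP at [150.283, -606.647, 239.675] pointing down, gripper open.
Joint ranges: [-3, 3], [-0.9, 2.11], [0.09, 2.58], [-1.31, 4.45], [0.11, 2.69], [-2.54, 2.54]. Speed limits (rad/s): [2.39, 2.39, 3.01, 3.14, 3.14, 3.14].

### API

Orientations are given as a rotation vector (axis times angle).
In Python, from workcell import ctrl, imaging gives the robot as it stands (ctrl), with the cameras (imaging).
- The arm moves only by the shell command python3 jog.py 'ROWS' [OPENING]. ROWS is a JSON object whose key "steps" holds a list of rows, 1 to 5 of them, each of 6 numbers: dx, dy, dz in mm, then a rotation vector rx, ry, rz in rad; each row shifts and turns the commanded pose from where the row before left it, along the tool's axes as they then stand; what a row does not reach is not made up. A row lasts 1/12 s, in which the tool goes at most 41.7 mm and 0.125 rad, less where a joint would pass 70% of its speed; a pose out of reach is approached as far as the arm can. OPENING is the finger opening in mm, set as the command begins (- or left out keeps the last). The fingers move at their own pace and stop on an object; the grip force is fixed at half the most. Time passes only in rows, so rows that do not move let the fingers close. It prints the time, the measured TCP pose, the force, the opening and the grip force at its end. Input that does not fit is refused with a message, and nothing moves.
- ctrl.get_obs(): the state, without advancing time (a new reading comes with each control period).
- imaging.get_image(name): name is "side" or "top"; returns a dict with "img" (384x512x3 uint8, red, green, blue), "fx", "fy", "cx", "cy" (pixels), "R" (3x3) and "t" (3): a world point X has camera coordinates R X + t. Camera axes: x right, y down, z forward; pixel columns grow to the right and rows downward; lengths in mm; the calibration is good to about 2 mm. A picture is of the moment at which its call begins. There is no depth.
- ctrl.close_job(): hands the job in; it is judged then, once.
The state is a dict: "t": time; "qpos": joint angles; "qvel": joint speeds; "joint_torque": joint torques, N m; "ee_pos": TCP position; "orientation": TCP orientation; "ft_force": force on the tool from outside, world axes, zero at the start; "moment": the same for the moment, N m; "width": finger opening in mm; "grasp_force": force on a finger pad.
Only numpy, scipy, OpenCV 4.12 (cv2) and the standard library are available. Lean on these libraries where they do the work, as an engineer would, in place of code of your own. Each camera call takes 0.05 s, during which the arm holds its last target. There are 200 camera calls.

## Working session

There is one attempt and no reset: what is moved stays moved. The work goes in short steps, Python scripts to look and compute and a shell command to move; the robot and the scene stay as the last step left them, time stands still between calls to the robot, and variables do not carry over. Pictures are saved under pics/ and viewed, at most 10 in all, crops included, and the job is handed in when it is done.

```bash
ls; mkdir -p pics
python3 - <<'E'
from workcell import ctrl, imaging
import cv2,json,numpy as np
o=ctrl.get_obs();print(o)
cal={}
for n in("side","top"):
    d=imaging.get_image(n);cv2.imwrite(f"pics/{n}0.png",d["img"][:,:,::-1])
    cal[n]={k:np.array(d[k]).tolist() for k in("fx","fy","cx","cy","R","t")}
    print(n,cal[n], -np.array(d["R"]).T@d["t"])
json.dump(cal,open("cal.json","w"))
E
```

```text
jog.py
pics
workcell.py
{'t': 0.0, 'qpos': array([-1.34703904e+00,  4.23808126e-01,  1.63067722e+00, -2.46035021e-05,
        1.08857032e+00, -1.90070072e-02]), 'qvel': array([ 0.00071042, -0.00040804, -0.00129147, -0.00077752,  0.0011037 ,
        0.00020422]), 'joint_torque': array([ 4.00897392e-03, -5.44619465e+01, -2.73664480e+01,  6.46917103e-02,
        2.29204382e-02, -1.26059895e-04]), 'ee_pos': array([ 150.14196134, -606.16739553,  238.92711233]), 'orientation': array([-3.11703291e+00, -3.80239401e-01,  2.68780757e-04]), 'ft_force': array([0.03467224, 0.18958929, 0.80659619]), 'moment': array([ 0.02696858,  0.0290261 , -0.02043196]), 'grasp_force': 0.0, 'width': 87.83216638195515}
side {'fx': 348.2816271875481, 'fy': 348.2816271875481, 'cx': 254.21528700826232, 'cy': 192.23059185952124, 'R': [[0.9979031660674785, 0.0642864150764851, 0.007518509766966432], [0.03374100481918302, -0.41755741328804136, -0.9080238714934711], [-0.05523419001211087, 0.9063735783024643, -0.4188509529759868]], 't': [-476.6018791522657, 35.46049378272908, 1024.637941974944]} [ 531.00109825 -883.25893965  464.95288918]
top {'fx': 453.559601865252, 'fy': 453.559601865252, 'cx': 256.64461222041814, 'cy': 190.80385376532175, 'R': [[0.028069388304088567, -0.999585115474343, 0.006458046328329355], [-0.9853835334369802, -0.02875538782201471, -0.1679059847130445], [0.16802202674496547, -0.0016506342266181008, -0.985781859203731]], 't': [-106.07313120956168, 480.10979799753187, 919.9598621174939]} [321.49617654 -90.70486243 988.17807687]
```

View pics/side0.png

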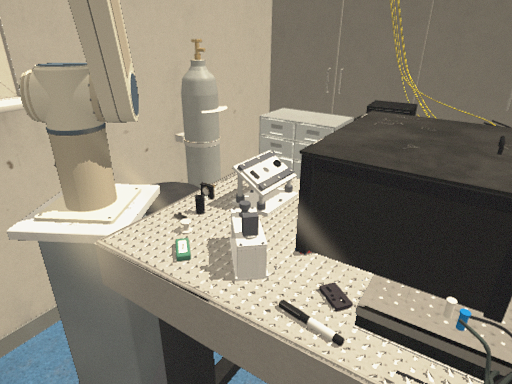

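View pics/top0.png

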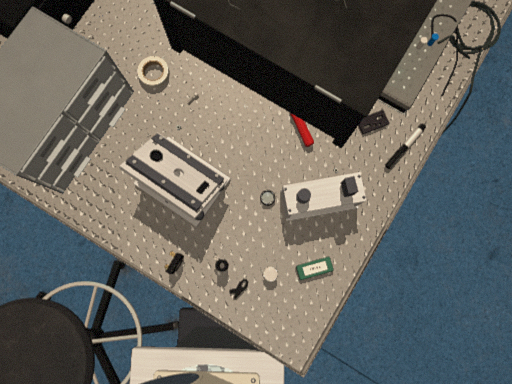

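```bash
cat > h.py <<'E'
import cv2,json,numpy as np
from scipy.spatial.transform import Rotation as Ro
cal=json.load(open("cal.json"))
def crop(src,dst,x0,y0,x1,y1,s):
    im=cv2.imread(src)[y0:y1,x0:x1]
    im=cv2.resize(im,None,fx=s,fy=s,interpolation=cv2.INTER_CUBIC)
    for x in range(x0-x0%-10,x1,10):
        cv2.line(im,(int((x-x0+.5)*s),0),(int((x-x0+.5)*s),8),(0,0,255),1);cv2.putText(im,str(x),(int((x-x0+.5)*s)-10,20),0,.4,(0,0,255),1)
    for y in range(y0-y0%-10,y1,10):
        cv2.line(im,(0,int((y-y0+.5)*s)),(8,int((y-y0+.5)*s)),(0,0,255),1);cv2.putText(im,str(y),(10,int((y-y0+.5)*s)+4),0,.4,(0,0,255),1)
    cv2.imwrite(dst,im)
def proj(n,X):
    c=cal[n];p=np.asarray(X)@np.array(c["R"]).T+c["t"]
    return np.stack([c["fx"]*p[...,0]/p[...,2]+c["cx"],c["fy"]*p[...,1]/p[...,2]+c["cy"]],-1)
def ray(n,uv):
    c=cal[n];R=np.array(c["R"]);return -R.T@c["t"],R.T@[(uv[0]-c["cx"])/c["fx"],(uv[1]-c["cy"])/c["fy"],1]
def atz(n,uv,z):
    o,d=ray(n,uv);return o+d*(z-o[2])/d[2]
def tri(uvt,uvs):
    a,d=ray("top",uvt);b,e=ray("side",uvs)
    s=np.linalg.lstsq(np.stack([d,-e],1),b-a,rcond=None)[0]
    p,q=a+d*s[0],b+e*s[1];return (p+q)/2,np.linalg.norm(p-q)
E
python3 - <<'E'
from h import *
crop("pics/top0.png","pics/tb.png",116,128,236,222,6)
crop("pics/top0.png","pics/ts.png",276,166,372,222,8)
crop("pics/side0.png","pics/sb.png",225,145,305,285,4)
E
```

```text
(no output)
```

View pics/tb.png

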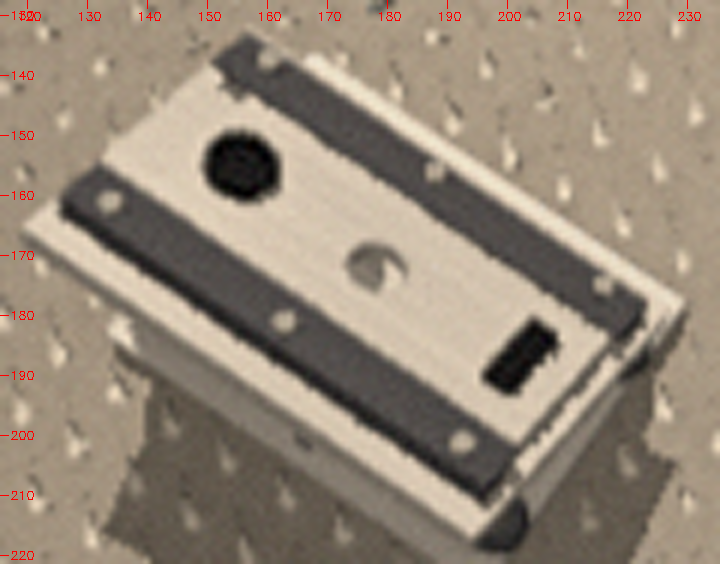

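View pics/ts.png

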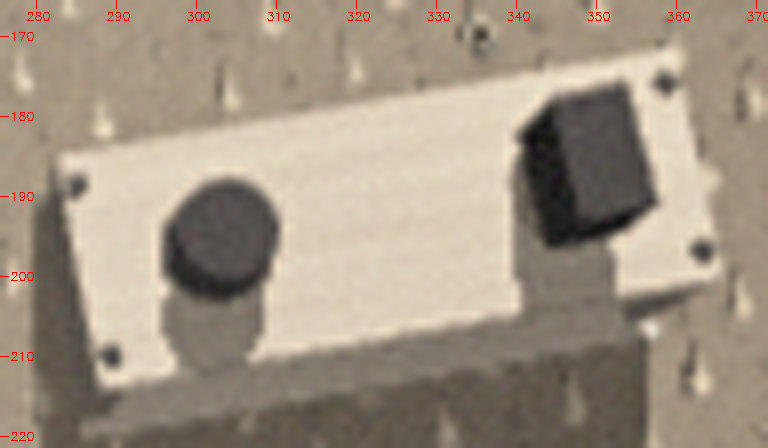

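View pics/sb.png

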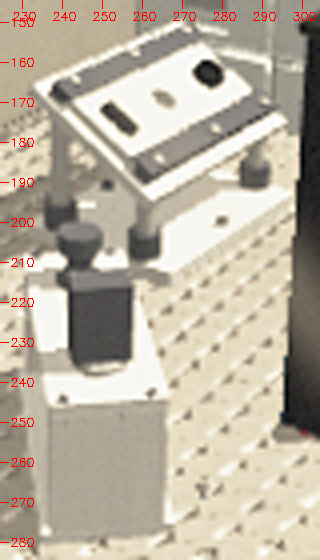

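```bash
cat >> h.py <<'E'
def plateR(psi): # psi: heading of plate y
    y=np.array([np.cos(psi),np.sin(psi),0]);xh=np.cross(y,[0,0,1.]);c,s=np.cos(np.pi/6),.5
    x=c*xh+s*np.array([0,0,1.]);return np.stack([x,y,np.cross(x,y)],1)
E
python3 - <<'E'
from h import *
from scipy.optimize import least_squares as ls
# stand top
uv=[(283.25,184.9),(360.25,171.4),(288.4,214),(365.75,200.1)]
P=np.array([atz("top",u,85) for u in uv]);print("stand",P.round(1),P.mean(0).round(1),[np.linalg.norm(P[a]-P[b]).round(1) for a,b in((0,1),(2,3),(0,2),(1,3))])
c=P.mean(0);d=(P[1]+P[3]-P[0]-P[2]);d/=np.linalg.norm(d);print("dir",np.degrees(np.arctan2(d[1],d[0])),"drift hole",c+45*d)
g=np.array([atz("top",((X+.5)/8+276-.5,(Y+.5)/8+166-.5),135) for X,Y in((556,100),(627,83),(658,203),(588,222))])
e=g[1]-g[2];print("grip",g.round(1),g.mean(0),"heading",np.degrees(np.arctan2(e[1],e[0])))
# plate
C={(-60,90):[(229.8,178),(262,193.8)],(60,90):[(195.2,217.5),(234,166.5)],(60,-90):[(119.7,165),None],(-60,-90):[None,(295.8,174.5)]}
def f(p,raw=0):
    R=plateR(p[3]);r=[]
    for k,v in C.items():
        X=p[:3]+R@[*k,0]
        for n,u in zip(("top","side"),v):
            if u: r+=list(proj(n,X)-u)
    return np.array(r+[(p[2]-95)/1.0])
s=ls(f,[500,90,95,np.radians(235)]);p=s.x;print("plate",p.round(2),np.degrees(p[3]),f(p).round(1))
R=plateR(p[3]);a,dd=ray("top",((376.5)/6+116-.5,(267.5)/6+128-.5))
t=((p[:3]+8.5*R[:,2]-a)@R[:,2])/(dd@R[:,2]);H=a+t*dd
print("slider hole",H.round(1),"plate coords",(R.T@(H-p[:3])).round(1),"z axis",R[:,2].round(3))
print("bracket hole proj",proj("top",p[:3]),proj("side",p[:3]), "shole by side",tri((178.2,172),(225+165/4-.4,145+99/4-.4)))
E
```

```text
stand [[ 489.1 -145.7   85. ]
 [ 521.7 -302.1   85. ]
 [ 430.2 -157.1   85. ]
 [ 462.9 -312.6   85. ]] [ 476.  -229.4   85. ] [np.float64(159.8), np.float64(158.9), np.float64(60.1), np.float64(59.8)]
dir -78.18608096454966 drift hole [ 485.17580403 -273.46157108   85.        ]
grip [[ 496.7 -261.1  135. ]
 [ 501.3 -278.2  135. ]
 [ 472.3 -285.4  135. ]
 [ 467.2 -268.6  135. ]] [ 484.378332   -273.33156597  135.        ] heading 13.884696473673284
plate [507.05  70.79  95.28   4.15] 237.53719692967988 [-1.4  0.7  0.9  1.   0.5 -0.7 -1.4 -0.8  0.5  0.1  0.5  0.4  0.3]
slider hole [505.4  64.8 104. ] plate coords [2.8 6.  8.5] z axis [ 0.422 -0.268  0.866]
bracket hole proj [176.00455738 172.10508342] [266.03685603 170.56397196] shole by side (array([506.37685395,  65.4105203 , 101.08017038]), np.float64(0.37406390467313744))
```

Run:
```python
from h import *
from scipy.optimize import least_squares as ls
C={(-60,90):[(229.8,178),(262,193.8)],(60,90):[(195.2,217.5),(234,166.5)],(60,-90):[(119.7,165),None],(-60,-90):[None,(295.8,174.5)]}
T=lambda X,Y:((X+.5)/6+115.5,(Y+.5)/6+127.5)
S=lambda X,Y:((X+.5)/4+224.5,(Y+.5)/4+144.5)
SC={(-1,-1):[T(268,58),S(265,100)],(-1,0):[T(435,170),S(215,128)],(-1,1):[T(603,285),S(160,158)],(1,-1):[T(110,202),None],(1,0):[T(285,320),None],(1,1):[T(462,441),None]}
def f(p):
    R=plateR(p[3]);r=[]
    def add(X,v,w):
        for n,u in zip(("top","side"),v):
            if u: r.extend(w*(proj(n,p[:3]+R@X)-u))
    for k,v in C.items(): add([*k,0],v,.4)
    for k,v in SC.items(): add([k[0]*p[5],k[1]*p[6],14],v,1)
    add([0,p[4],8.5],[T(376,267),S(165,99)],1.5)
    return np.array(r+[(p[2]-95)/.7])
p=ls(f,[507,70,95,np.radians(237),6,45,70],loss="soft_l1").x;print(p.round(2),np.degrees(p[3]));print(f(p).round(1))
R=plateR(p[3]);print("shole",p[:3]+R@[0,p[4],8.5],"z",R[:,2].round(3))
import json;json.dump(dict(o=p[:3].tolist(),psi=p[3],s=p[4]),open("plate.json","w"))
```

```text
[506.7   73.07  94.9    4.15   7.26  41.92  69.95] 237.55075500875253
[-1.   0.3  0.3  0.3 -0.3 -0.2 -0.6 -0.4 -0.3  0.1  0.1  0.1  0.1  0.2
 -0.2 -0.  -0.   0.1 -0.1 -0.1  0.1 -0.3 -0.1  0.1 -0.  -0.1 -0.   0.1
  0.1  0.1  0.3 -0.4 -0.1 -0.4 -0.1]
shole [506.39055869  64.65982792 102.26540086] z [ 0.422 -0.268  0.866]
```

```bash
cat >> h.py <<'E'
def delta(pos,R=None):
    from workcell import ctrl, imaging
    o=ctrl.get_obs();Rc=Ro.from_rotvec(o["orientation"]).as_matrix()
    R=Rc if R is None else R
    print("t",round(o["t"],2),"pos",o["ee_pos"].round(1),"d",(Rc.T@(np.array(pos)-o["ee_pos"])).round(1),"rot",Ro.from_matrix(Rc.T@R).as_rotvec().round(3),"F",o["ft_force"].round(1),"w",round(o["width"],1),"q",o["qpos"].round(2))
    return Rc
E
python3 - <<'E'
from h import *
Rc=delta([485,-273.4,160]);print(Rc.round(3))
for u in((165,0),(255,48),(345,145)):print(atz("top",u,290).round(),atz("top",u,0).round())
E
```

```text
t 0.1 pos [ 150.2 -606.2  239. ] d [ 405.  -242.4   79.3] rot [0. 0. 0.] F [-0.7  0.3 -0.8] w 87.9 q [-1.35  0.42  1.63  0.    1.09 -0.02]
[[ 0.971  0.24  -0.   ]
 [ 0.24  -0.971  0.001]
 [ 0.    -0.001 -1.   ]]
[761.  71. 290.] [944. 138.   0.]
[679. -82. 290.] [828. -79.   0.]
[ 518. -230.  290.] [ 600. -288.    0.]
```

```bash
python3 jog.py '{"steps": [[33.7,-20.2,0,0,0,0],[33.7,-20.2,0,0,0,0],[33.7,-20.2,0,0,0,0],[33.7,-20.2,0,0,0,0],[33.7,-20.2,0,0,0,0]]}' 60
python3 jog.py '{"steps": [[33.7,-20.2,0,0,0,0],[33.7,-20.2,0,0,0,0],[33.7,-20.2,0,0,0,0],[33.7,-20.2,0,0,0,0],[33.7,-20.2,0,0,0,0]]}'
python3 jog.py '{"steps": [[33.7,-20.2,20,0,0,0],[33.7,-20.2,20,0,0,0],[0,0,30,0,0,0],[0,0,0,0,0,0],[0,0,0,0,0,0]]}'
python3 -c "
from h import *
delta([485,-273.4,116])"
```

```text
t: 0.52
ee_pos: [290.3, -466.5, 239.3]
orientation: [-3.118, -0.379, 0.0]
ft_force: [0.8, -0.1, 0.2]
width: 60.4
grasp_force: 0.0
t: 0.93
ee_pos: [429.7, -327.8, 239.5]
orientation: [-3.118, -0.38, 0.0]
ft_force: [0.2, -0.3, 0.8]
width: 59.8
grasp_force: 0.0
t: 1.35
ee_pos: [480.4, -276.2, 170.6]
orientation: [-3.116, -0.382, 0.006]
ft_force: [-0.6, -1.0, -0.2]
width: 59.7
grasp_force: 0.0
t 1.35 pos [ 480.4 -276.2  170.6] d [ 5.4 -1.5 54.6] rot [0. 0. 0.] F [-0.6 -1.  -0.2] w 59.7 q [-0.54  0.41  1.84 -0.    0.9   0.78]
```

```bash
python3 jog.py '{"steps": [[5.4,-1.5,15,0,0,0],[0,0,20,0,0,0],[0,0,19,0,0,0],[0,0,0,0,0,0],[0,0,0,0,0,0]]}'
python3 -c "
from h import *
delta([485,-273.4,116])
from workcell import ctrl, imaging
cv2.imwrite('pics/g0.png',imaging.get_image('side')['img'][:,:,::-1])
cv2.imwrite('pics/g1.png',imaging.get_image('top')['img'][:,:,::-1])
crop('pics/g0.png','pics/g0c.png',205,170,305,270,6)"
```

```text
t: 1.77
ee_pos: [485.9, -275.5, 118.7]
orientation: [-3.119, -0.378, 0.0]
ft_force: [-0.1, 0.2, 0.2]
width: 60.1
grasp_force: 0.0
t 1.77 pos [ 485.9 -275.5  118.7] d [-0.4 -2.2  2.7] rot [0. 0. 0.] F [-0.1  0.2  0.2] w 60.1 q [-0.54  0.5   1.85 -0.    0.79  0.79]
```

View pics/g0c.png

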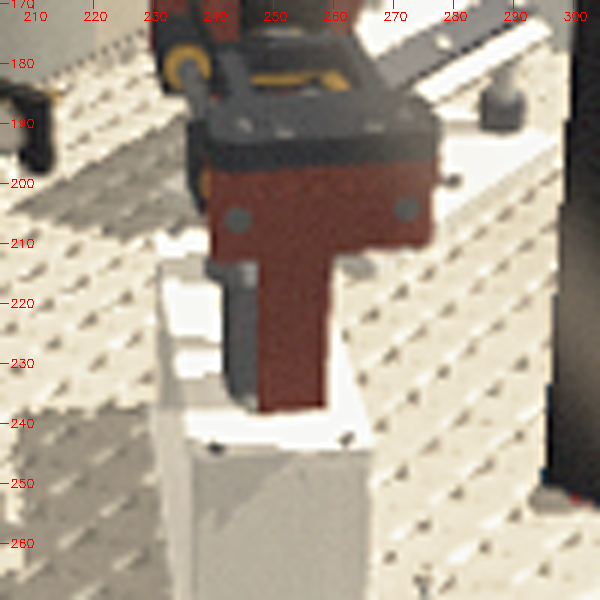

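The near (red) finger stands in front of the drift's broad face, at columns 247–259. The grip's left edge shows at column 242, consistent with the drift being between the fingers. I'll make small corrections and then close.

```bash
python3 jog.py '{"steps": [[-0.4,-2,2.7,0,0,0],[0,0,0,0,0,0]]}'
python3 jog.py '{"steps": [[0,0,0,0,0,0],[0,0,0,0,0,0],[0,0,0,0,0,0],[0,0,0,0,0,0],[0,0,0,0,0,0]]}' 0
python3 jog.py '{"steps": [[0,0,0,0,0,0],[0,0,0,0,0,0],[0,0,0,0,0,0]]}'
python3 -c "
from h import *
delta([485,-273.4,116])"
```

```text
t: 2.03
ee_pos: [485.6, -272.8, 116.1]
orientation: [3.118, 0.38, 0.002]
ft_force: [-0.4, 0.4, 0.0]
width: 59.8
grasp_force: 0.0
t: 2.45
ee_pos: [485.6, -272.5, 115.2]
orientation: [3.118, 0.381, 0.0]
ft_force: [0.8, -0.3, 0.3]
width: 30.3
grasp_force: 0.0
t: 2.7
ee_pos: [485.5, -272.6, 115.1]
orientation: [-3.118, -0.38, 0.0]
ft_force: [0.4, 0.2, 0.6]
width: 19.5
grasp_force: 30.0
t 2.7 pos [ 485.5 -272.6  115.1] d [-0.7  0.7 -0.9] rot [0. 0. 0.] F [0.4 0.2 0.6] w 19.5 q [-0.53  0.5   1.86  0.    0.78  0.8 ]
```

```bash
python3 jog.py '{"steps": [[0,0,-15,0,0,0],[0,0,-25,0,0,0],[0,0,-30,0,0,0],[0,0,-35,0,0,0],[0,0,-35,0,0,0]]}'
python3 jog.py '{"steps": [[0,0,-25,0,0,0],[0,0,0,0,0,0]]}'
python3 - <<'E'
from h import *
p=json.load(open("plate.json"));R=plateR(p["psi"]);o=np.array(p["o"])
from workcell import ctrl, imaging
for n in("side","top"): cv2.imwrite(f'pics/l{n}.png',imaging.get_image(n)['img'][:,:,::-1])
Rt=np.stack([-R[:,0],R[:,1],-R[:,2]],1)
tip=o+R@[0,3.5,60]
Rc=delta(tip+94.1*R[:,2],Rt);print(tip+94.1*R[:,2])
crop('pics/lside.png','pics/lc.png',205,130,305,230,6)
E
```

```text
t: 3.12
ee_pos: [484.7, -272.1, 255.8]
orientation: [-3.117, -0.38, 0.003]
ft_force: [1.5, -0.8, -1.2]
width: 20.1
grasp_force: 30.0
t: 3.28
ee_pos: [487.9, -273.9, 285.7]
orientation: [3.113, 0.38, 0.011]
ft_force: [0.9, -0.3, -1.4]
width: 19.8
grasp_force: 30.0
t 3.38 pos [ 485.5 -272.5  280.4] d [ 154.3 -272.2   51.9] rot [ 0.212 -0.496  0.79 ] F [-0.5  0.7 -1.8] w 19.7 q [-0.53  0.28  1.75  0.    1.12  0.8 ]
[569.84198827  28.77250051 228.35869965]
```

View pics/lc.png

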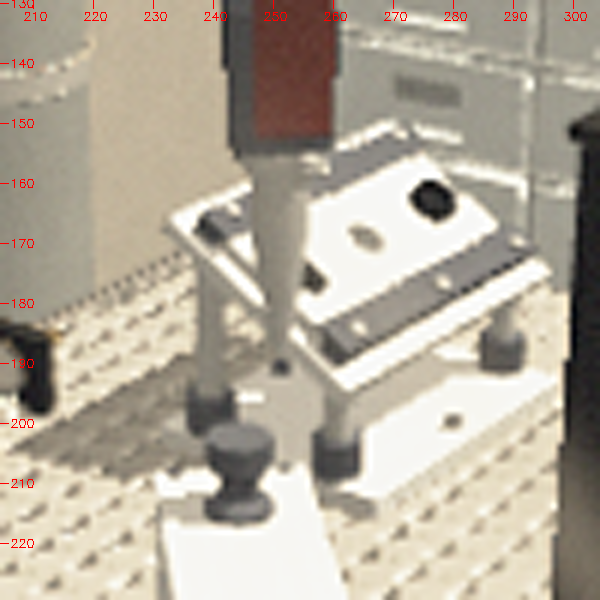

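```bash
python3 jog.py '{"steps": [[17.1,-30.2,0,0,0,0],[17.1,-30.2,0,0,0,0],[17.1,-30.2,0,0,0,0],[17.1,-30.2,0,0,0,0],[17.1,-30.2,0,0,0,0]]}'
python3 jog.py '{"steps": [[17.1,-30.2,0,0,0,0],[17.1,-30.2,0,0,0,0],[17.1,-30.2,0,0,0,0],[17.1,-30.2,0,0,0,0],[0,0,0,0,0,0]]}'
python3 jog.py '{"steps": [[0,0,0,0.0265,-0.062,0.0988],[0,0,0,0.0265,-0.062,0.0988],[0,0,0,0.0265,-0.062,0.0988],[0,0,0,0.0265,-0.062,0.0988],[0,0,0,0.0265,-0.062,0.0988]]}'
python3 jog.py '{"steps": [[0,0,0,0.0265,-0.062,0.0988],[0,0,0,0.0265,-0.062,0.0988],[0,0,0,0.0265,-0.062,0.0988],[0,0,0,0,0,0],[0,0,0,0,0,0]]}'
cat > d.py <<'E'
import sys
from h import *
p=json.load(open("plate.json"));R=plateR(p["psi"]);o=np.array(p["o"])
Rt=np.stack([-R[:,0],R[:,1],-R[:,2]],1)
off=[float(a) for a in sys.argv[1:4]]
Rc=delta(o+R@np.array(off)+94.1*R[:,2],Rt)
from workcell import ctrl, imaging
ob=ctrl.get_obs();print("tip in plate",(R.T@(ob["ee_pos"]+94.1*Rc[:,2]-o)).round(1),"F plate",(R.T@ob["ft_force"]).round(1),"M",(R.T@ob["moment"]).round(2))
E
python3 d.py 0 3.5 60; python3 -c "
from h import *
print(proj('side',[485.5,-272.5,186.3]))"
```

```text
t: 3.8
ee_pos: [530.9, -103.7, 277.4]
orientation: [-3.117, -0.38, 0.007]
ft_force: [0.3, 0.5, -0.9]
width: 19.8
grasp_force: 30.0
t: 4.22
ee_pos: [569.4, 33.1, 277.4]
orientation: [-3.116, -0.386, 0.005]
ft_force: [-0.2, 0.7, -1.9]
width: 19.9
grasp_force: 30.0
t: 4.63
ee_pos: [568.6, 28.1, 277.9]
orientation: [-2.983, 0.391, 0.497]
ft_force: [-0.0, 0.4, -1.0]
width: 19.7
grasp_force: 30.0
t: 5.05
ee_pos: [568.8, 27.2, 277.6]
orientation: [-2.786, 0.81, 0.753]
ft_force: [0.1, -0.1, -1.9]
width: 20.1
grasp_force: 30.0
t 5.05 pos [568.8  27.2 277.6] d [24.8 -1.9 42.5] rot [ 0.002  0.004 -0.   ] F [ 0.1 -0.1 -1.9] w 20.1 q [-0.09  0.53  1.46  0.23  1.63  2.  ]
tip in plate [ 25.    5.5 102.6] F plate [-1.   0.  -1.6] M [-0.01  0.33  0.  ]
[249.95121577 190.39875646]
```

```bash
python3 jog.py '{"steps": [[12.4,-1,21,0.002,0.004,0],[12.4,-1,21,0,0,0],[0,0,20,0,0,0],[0,0,18,0,0,0],[0,0,0,0,0,0]]}'
python3 jog.py '{"steps": [[0,0,0,0,0,0],[0,0,0,0,0,0]]}'
python3 d.py 0 3.5 20
python3 - <<'E'
from h import *
from workcell import ctrl, imaging
for n in("side","top"): cv2.imwrite(f'pics/m{n}.png',imaging.get_image(n)['img'][:,:,::-1])
crop('pics/mside.png','pics/mc.png',225,120,305,205,7)
p=json.load(open("plate.json"));R=plateR(p["psi"]);o=np.array(p["o"])
print([proj('side',o+R@np.array(v)).round(1) for v in([0,3.5,20],[0,7.26,8.5],[0,0,0])])
E
```

```text
t: 5.47
ee_pos: [551.6, 40.8, 195.3]
orientation: [-2.788, 0.808, 0.751]
ft_force: [-0.6, -0.4, -2.0]
width: 20.0
grasp_force: 30.0
t: 5.63
ee_pos: [555.8, 39.9, 199.4]
orientation: [-2.788, 0.81, 0.739]
ft_force: [-0.3, 0.1, -1.5]
width: 20.1
grasp_force: 30.0
t 5.63 pos [555.8  39.9 199.4] d [0.9 1.9 6. ] rot [-0.002 -0.005  0.002] F [-0.3  0.1 -1.5] w 20.1 q [-0.07  0.59  1.55  0.24  1.47  1.98]
tip in plate [ 0.5  1.4 26. ] F plate [-0.4  0.1 -1.5] M [-0.11  0.4  -0.04]
[array([268.2, 165.9]), array([265.8, 169.1]), array([265.9, 170.4])]
```

View pics/mc.png

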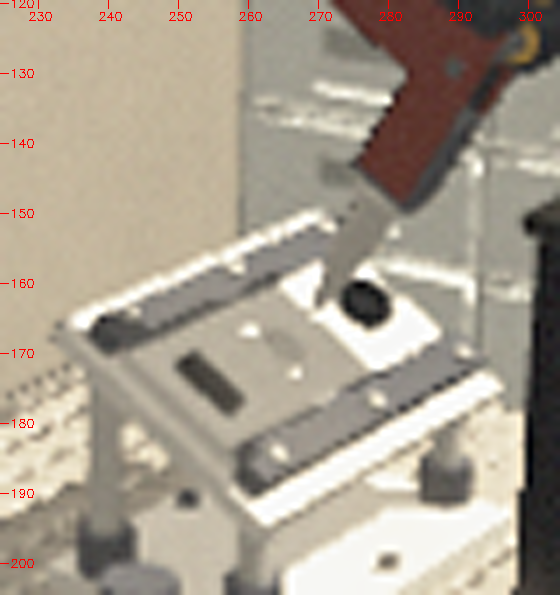

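Run:
```python
from h import *
crop('pics/mtop.png','pics/mt.png',130,125,220,205,7)
p=json.load(open("plate.json"));R=plateR(p["psi"]);o=np.array(p["o"])
for n in("side","top"):print([proj(n,o+R@np.array(v)).round(1) for v in([.5,1.4,26],[0,7.26,8.5],[0,0,0])])
```

```text
[array([269.4, 164.1]), array([265.8, 169.1]), array([265.9, 170.4])]
[array([177.2, 165.1]), array([178.5, 171.8]), array([174.9, 172.3])]
```

View pics/mt.png

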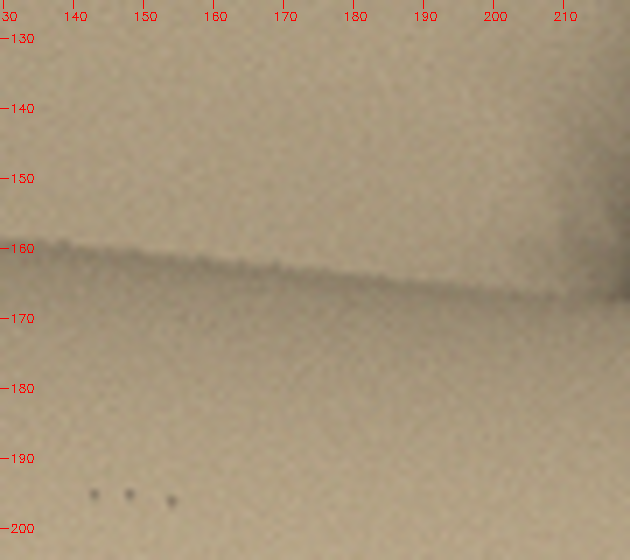

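Run:
```python
from h import *
p=json.load(open("plate.json"));R=plateR(p["psi"]);o=np.array(p["o"])
b=np.array([.5,1.4,26]);f=lambda v:proj('side',o+R@v)
J=np.stack([f(b+e)-f(b) for e in np.eye(3)],1);print(J.round(3))
for u in((270.5,162.9),(270.1,163.3),(270.9,162.5)):print(np.linalg.solve(J[:,:2],np.array(u)-f(b)))
```

```text
[[-0.245 -0.193  0.152]
 [-0.226  0.095 -0.246]]
[ 2.02458861 -8.10202783]
[ 1.4393422  -5.29057143]
[  2.60983503 -10.91348423]
```

The side view puts the nose at about (270.5, 162.8), above the −y side of the slide hole at (265, 169). The top camera is blocked by the arm. I'll let the arm settle, then feel the rest by force.

```bash
python3 jog.py '{"steps": [[0,0,0,0,0,0],[0,0,0,0,0,0],[0,0,0,0,0,0]]}'; python3 d.py 0 3.6 14
python3 - <<'E'
from h import *
from workcell import ctrl, imaging
d=imaging.get_image("side");cv2.imwrite('pics/n.png',d['img'][:,:,::-1])
g=cv2.cvtColor(d['img'],cv2.COLOR_RGB2GRAY);print("cols 262-280");
for r in range(154,172):print(r,g[r,262:281])
p=json.load(open("plate.json"));R=plateR(p["psi"]);o=np.array(p["o"])
E
```

```text
t: 5.98
ee_pos: [555.5, 39.7, 198.9]
orientation: [-2.787, 0.812, 0.741]
ft_force: [1.1, 1.6, -1.7]
width: 20.1
grasp_force: 30.0
t 5.98 pos [555.5  39.7 198.9] d [ 0.8  1.7 11.5] rot [-0.002 -0.004 -0.   ] F [ 1.1  1.6 -1.7] w 20.1 q [-0.07  0.59  1.55  0.24  1.47  1.98]
tip in plate [ 0.5  1.7 25.5] F plate [-0.9 -1.9 -1.4] M [-0.03  0.41  0.01]
cols 262-280
154 [253 214 206 134 135 138 138 138 135 139 141 132 130 125 129 128 131 144
 155]
155 [137 132 139 138 138 141 141 139 140 141 137 132 127 128 126 126 142 171
 161]
156 [138 144 139 137 139 139 138 137 136 136 131 130 125 126 123 134 167 174
 169]
157 [140 141 143 138 142 143 138 180 208 138 131 126 129 123 144 196 210 212
 219]
158 [141 131 133 124 136 166 224 250 255 165 127 129 127 145 230 254 226 193
 222]
159 [123  77  88 159 211 240 253 252 244 120 126 129 123 177 254 255 254 183
 152]
160 [ 97  99 141 242 255 250 249 252 235 115 131 128 105  50  30  61 163 229
 167]
161 [142 156 179 221 252 249 250 252 153 123 129 113  47  43  36  31  25 101
 178]
162 [187 180 178 174 219 251 252 233 122 136 153 105  33  55  60  54  34  25
 115]
163 [178 178 177 177 174 220 250 178 125 199 239 135  30  47  59  57  54  36
  99]
164 [177 180 179 176 177 178 187 210 208 251 255 216  66  38  51  49  53  49
  76]
165 [179 177 175 179 177 179 174 204 247 252 252 255 200  85  34  28  38  42
 142]
166 [174 180 177 174 177 176 176 178 175 220 251 252 255 229 180  70  99 167
 242]
167 [171 156 152 157 170 177 178 178 175 174 218 251 251 253 255 218 235 254
 251]
168 [167 147 151 152 158 165 175 178 176 174 175 219 251 250 250 251 250 249
 248]
169 [175 164 151 158 154 152 166 176 179 177 171 170 215 250 249 248 247 247
 247]
170 [180 175 159 156 154 153 163 175 178 176 176 174 170 216 251 249 248 248
 249]
171 [178 175 169 164 159 155 167 178 176 173 177 177 172 170 218 252 251 251
 252]
```

```bash
python3 jog.py '{"steps": [[0.9,3,8,0,0,0],[0,0,6,0,0,0],[0,0,0,0,0,0],[0,0,0,0,0,0]]}'; python3 d.py 0 4.7 4;  python3 jog.py '{"steps": [[0,0,3,0,0,0],[0,0,3,0,0,0],[0,0,0,0,0,0],[0,0,0,0,0,0]]}'; python3 d.py 0 4.7 2
```

```text
t: 6.37
ee_pos: [547.6, 40.8, 185.2]
orientation: [-2.786, 0.812, 0.745]
ft_force: [-0.2, 1.3, -1.8]
width: 19.5
grasp_force: 30.0
t 6.37 pos [547.6  40.8 185.2] d [ 0.2 -0.6  6. ] rot [-0.001 -0.001 -0.001] F [-0.2  1.3 -1.8] w 19.5 q [-0.07  0.6   1.58  0.24  1.44  1.97]
tip in plate [ 0.2  5.2 10. ] F plate [-0.2 -1.  -2. ] M [-0.06  0.39 -0.02]
t: 6.7
ee_pos: [545.7, 42.4, 180.5]
orientation: [-2.787, 0.812, 0.743]
ft_force: [0.2, 0.5, -1.8]
width: 19.8
grasp_force: 30.0
t 6.7 pos [545.7  42.4 180.5] d [ 0.1 -0.3  2.7] rot [-0.002 -0.002 -0.   ] F [ 0.2  0.5 -1.8] w 19.8 q [-0.07  0.6   1.59  0.24  1.43  1.97]
tip in plate [-0.2  4.8  4.7] F plate [-0.8 -0.5 -1.6] M [-0.04  0.44  0.04]
```

```bash
python3 jog.py '{"steps": [[0,0,2.5,0,0,0],[0,0,0,0,0,0],[0,0,0,0,0,0]]}'; python3 d.py 0 4.5 0;  python3 jog.py '{"steps": [[0,0,2.5,0,0,0],[0,0,0,0,0,0],[0,0,0,0,0,0]]}'; python3 d.py 0 4.5 -3
```

```text
t: 6.95
ee_pos: [544.7, 43.0, 178.4]
orientation: [-2.787, 0.812, 0.743]
ft_force: [0.2, -0.1, -2.2]
width: 19.7
grasp_force: 30.0
t 6.95 pos [544.7  43.  178.4] d [ 0.  -0.5  2.3] rot [-0.002 -0.002 -0.   ] F [ 0.2 -0.1 -2.2] w 19.7 q [-0.07  0.6   1.59  0.24  1.42  1.97]
tip in plate [-0.2  4.8  2.3] F plate [-1.3 -0.1 -1.8] M [-0.04  0.39  0.02]
t: 7.2
ee_pos: [543.6, 43.7, 176.2]
orientation: [-2.787, 0.812, 0.743]
ft_force: [-0.2, -0.3, -1.8]
width: 19.6
grasp_force: 30.0
t 7.2 pos [543.6  43.7 176.2] d [ 0.1 -0.5  2.7] rot [-0.002 -0.002 -0.   ] F [-0.2 -0.3 -1.8] w 19.6 q [-0.07  0.6   1.59  0.24  1.42  1.97]
tip in plate [-0.2  4.9 -0.3] F plate [-0.9  0.4 -1.5] M [-0.06  0.37  0.04]
```

```bash
python3 jog.py '{"steps": [[0,-0.5,2.5,0,0,0],[0,0,0,0,0,0],[0,0,0,0,0,0]]}'; python3 d.py 0 4 -5;  python3 jog.py '{"steps": [[0,-0.5,2.5,0,0,0],[0,0,0,0,0,0],[0,0,0,0,0,0]]}'; python3 d.py 0 4 -8;  python3 jog.py '{"steps": [[0,0,2.5,0,0,0],[0,0,0,0,0,0],[0,0,0,0,0,0]]}'; python3 d.py 0 4 -10
```

```text
t: 7.45
ee_pos: [542.8, 44.8, 174.0]
orientation: [-2.787, 0.812, 0.743]
ft_force: [-0.0, -0.2, -1.9]
width: 19.9
grasp_force: 30.0
t 7.45 pos [542.8  44.8 174. ] d [ 0.1 -0.5  2.2] rot [-0.002 -0.002 -0.   ] F [-0.  -0.2 -1.9] w 19.9 q [-0.07  0.6   1.6   0.24  1.41  1.97]
tip in plate [-0.1  4.3 -2.8] F plate [-1.   0.1 -1.6] M [-0.05  0.44  0.09]
t: 7.7
ee_pos: [542.0, 45.9, 171.8]
orientation: [-2.787, 0.812, 0.743]
ft_force: [-0.0, -0.4, -2.8]
width: 19.7
grasp_force: 30.0
t 7.7 pos [542.   45.9 171.8] d [0.  0.  2.7] rot [-0.002 -0.002 -0.   ] F [-0.  -0.4 -2.8] w 19.7 q [-0.07  0.61  1.6   0.25  1.41  1.97]
tip in plate [-0.2  3.8 -5.3] F plate [-1.6  0.4 -2.3] M [-0.07  0.34  0.03]
t: 7.95
ee_pos: [540.9, 46.6, 169.7]
orientation: [-2.787, 0.812, 0.743]
ft_force: [-0.0, 0.2, -2.4]
width: 19.9
grasp_force: 30.0
t 7.95 pos [540.9  46.6 169.7] d [0.  0.  2.2] rot [-0.002 -0.002 -0.   ] F [-0.   0.2 -2.4] w 19.9 q [-0.07  0.61  1.6   0.25  1.4   1.97]
tip in plate [-0.2  3.8 -7.8] F plate [-1.1 -0.2 -2.2] M [-0.    0.39 -0.01]
```

```bash
python3 jog.py '{"steps": [[0,-0.7,3,0,0,0],[0,-0.7,3,0,0,0],[0,0,0,0,0,0],[0,0,0,0,0,0]]}'; python3 d.py 0 2 -14;  python3 jog.py '{"steps": [[0,-0.6,3,0,0,0],[0,-0.6,3,0,0,0],[0,0,0,0,0,0],[0,0,0,0,0,0]]}'; python3 d.py 0 1 -20;  python3 jog.py '{"steps": [[0,-0.5,2.5,0,0,0],[0,-0.5,2.5,0,0,0],[0,0,0,0,0,0],[0,0,0,0,0,0]]}'; python3 d.py 0 0 -25
```

```text
t: 8.28
ee_pos: [538.8, 48.9, 164.1]
orientation: [-2.788, 0.812, 0.744]
ft_force: [-1.6, -4.4, -3.3]
width: 19.8
grasp_force: 30.0
t 8.28 pos [538.8  48.9 164.1] d [-0.1 -1.2 -0.1] rot [-0.    -0.002 -0.001] F [-1.6 -4.4 -3.3] w 19.8 q [-0.06  0.61  1.61  0.25  1.39  1.97]
tip in plate [ -0.3   3.1 -14.1] F plate [-2.5  4.5 -2.4] M [0.89 0.7  0.  ]
t: 8.62
ee_pos: [537.3, 52.0, 159.0]
orientation: [-2.787, 0.812, 0.743]
ft_force: [-1.0, -3.8, -3.7]
width: 19.8
grasp_force: 30.0
t 8.62 pos [537.3  52.  159. ] d [-0.1 -0.4 -0. ] rot [-0.001 -0.002 -0.001] F [-1.  -3.8 -3.7] w 19.8 q [-0.06  0.62  1.62  0.25  1.38  1.97]
tip in plate [ -0.3   1.3 -20. ] F plate [-2.9  3.8 -2.6] M [0.77 0.79 0.03]
t: 8.95
ee_pos: [535.8, 54.3, 154.8]
orientation: [-2.787, 0.812, 0.742]
ft_force: [-0.6, -3.4, -3.3]
width: 19.1
grasp_force: 30.0
t 8.95 pos [535.8  54.3 154.8] d [-0.1 -0.2  0.1] rot [-0.002 -0.003 -0.   ] F [-0.6 -3.4 -3.3] w 19.1 q [-0.06  0.62  1.62  0.25  1.37  1.97]
tip in plate [ -0.3   0.1 -24.9] F plate [-2.8  3.1 -2.2] M [ 0.65  0.83 -0.02]
```

```bash
python3 jog.py '{"steps": [[0,0,2.5,0,0,0],[0,0,2.5,0,0,0],[0,0,0,0,0,0],[0,0,0,0,0,0]]}'; python3 d.py 0 0 -30;  python3 jog.py '{"steps": [[0,0,2,0,0,0],[0,0,2,0,0,0],[0,0,0,0,0,0],[0,0,0,0,0,0]]}'; python3 d.py 0 0 -34
```

```text
t: 9.28
ee_pos: [533.7, 55.5, 150.4]
orientation: [-2.787, 0.812, 0.742]
ft_force: [0.1, -4.6, -4.0]
width: 19.9
grasp_force: 30.0
t 9.28 pos [533.7  55.5 150.4] d [-0.2 -0.4  0.1] rot [-0.002 -0.003 -0.001] F [ 0.1 -4.6 -4. ] w 19.9 q [-0.05  0.62  1.63  0.25  1.36  1.97]
tip in plate [ -0.4   0.2 -29.9] F plate [-4.2  3.8 -2.2] M [0.69 0.96 0.01]
t: 9.62
ee_pos: [532.1, 56.5, 147.0]
orientation: [-2.787, 0.812, 0.742]
ft_force: [-0.1, -4.3, -3.9]
width: 19.7
grasp_force: 30.0
t 9.62 pos [532.1  56.5 147. ] d [-0.2 -0.3  0.2] rot [-0.002 -0.003 -0.   ] F [-0.1 -4.3 -3.9] w 19.7 q [-0.05  0.63  1.63  0.26  1.35  1.97]
tip in plate [ -0.5   0.2 -33.8] F plate [-3.9  3.6 -2.3] M [0.72 1.15 0.01]
```

```bash
python3 jog.py '{"steps": [[0.7,0,0,0,0,0],[0,0,0,0,0,0],[0,0,2,0,0,0],[0,0,0,0,0,0],[0,0,0,0,0,0]]}'; python3 d.py 0 0 -36;  python3 jog.py '{"steps": [[0.3,0,2,0,0,0],[0,0,0,0,0,0],[0,0,2,0,0,0],[0,0,0,0,0,0],[0,0,0,0,0,0]]}'; python3 d.py 0 0 -40
```

```text
t: 10.03
ee_pos: [531.5, 56.9, 145.1]
orientation: [-2.786, 0.812, 0.743]
ft_force: [-0.9, -3.3, -1.9]
width: 19.9
grasp_force: 30.0
t 10.03 pos [531.5  56.9 145.1] d [-0.6 -0.3  0.2] rot [-0.002 -0.002 -0.   ] F [-0.9 -3.3 -1.9] w 19.9 q [-0.05  0.63  1.64  0.26  1.35  1.97]
tip in plate [ -0.8   0.1 -35.8] F plate [-1.8  3.2 -1.2] M [0.64 0.57 0.02]
t: 10.45
ee_pos: [530.1, 57.9, 141.4]
orientation: [-2.786, 0.812, 0.743]
ft_force: [-1.9, -1.9, -1.8]
width: 19.6
grasp_force: 30.0
t 10.45 pos [530.1  57.9 141.4] d [-0.9 -0.3  0.1] rot [-0.002 -0.002 -0.   ] F [-1.9 -1.9 -1.8] w 19.6 q [-0.05  0.63  1.64  0.26  1.34  1.97]
tip in plate [ -1.1   0.1 -39.9] F plate [-0.4  2.6 -1.9] M [0.56 0.34 0.  ]
```

```bash
python3 jog.py '{"steps": [[0,0,1.5,0,0,0],[0,0,1.5,0,0,0],[0,0,0,0,0,0],[0,0,0,0,0,0]]}'; python3 d.py 0 0 -43;  python3 jog.py '{"steps": [[0,0,1.5,0,0,0],[0,0,1.5,0,0,0],[0,0,0,0,0,0],[0,0,0,0,0,0]]}'; python3 d.py 0 0 -46
```

```text
t: 10.78
ee_pos: [528.9, 58.6, 138.8]
orientation: [-2.786, 0.812, 0.743]
ft_force: [-1.9, -1.6, -1.7]
width: 20.0
grasp_force: 30.0
t 10.78 pos [528.9  58.6 138.8] d [-1.  -0.3  0.1] rot [-0.002 -0.002 -0.001] F [-1.9 -1.6 -1.7] w 20.0 q [-0.05  0.63  1.64  0.26  1.33  1.97]
tip in plate [ -1.2   0.2 -42.9] F plate [-0.3  2.4 -1.9] M [0.56 0.39 0.03]
t: 11.12
ee_pos: [527.6, 59.4, 136.2]
orientation: [-2.787, 0.812, 0.743]
ft_force: [-2.5, -2.5, -2.2]
width: 19.7
grasp_force: 30.0
t 11.12 pos [527.6  59.4 136.2] d [-1.  -0.3  0.1] rot [-0.002 -0.002 -0.   ] F [-2.5 -2.5 -2.2] w 19.7 q [-0.05  0.64  1.65  0.26  1.33  1.97]
tip in plate [ -1.3   0.2 -45.8] F plate [-0.4  3.5 -2.3] M [0.57 0.31 0.03]
```

```bash
python3 jog.py '{"steps": [[0,0,1.5,0,0,0],[0,0,1.5,0,0,0],[0,0,0,0,0,0],[0,0,0,0,0,0]]}'; python3 d.py 0 0 -49;  python3 jog.py '{"steps": [[0,0,1.5,0,0,0],[0,0,1.5,0,0,0],[0,0,0,0,0,0],[0,0,0,0,0,0]]}'; python3 d.py 0 0 -52; python3 jog.py '{"steps": [[0,0,1.5,0,0,0],[0,0,1,0,0,0],[0,0,0,0,0,0],[0,0,0,0,0,0]]}'; python3 d.py 0 0 -55
```

```text
t: 11.45
ee_pos: [526.4, 60.2, 133.6]
orientation: [-2.787, 0.812, 0.743]
ft_force: [-1.4, -2.7, -2.1]
width: 20.0
grasp_force: 30.0
t 11.45 pos [526.4  60.2 133.6] d [-1.1 -0.3  0.2] rot [-0.002 -0.002 -0.   ] F [-1.4 -2.7 -2.1] w 20.0 q [-0.05  0.64  1.65  0.26  1.32  1.97]
tip in plate [ -1.3   0.1 -48.8] F plate [-1.3  3.  -1.6] M [ 0.69  0.36 -0.01]
t: 11.78
ee_pos: [525.2, 61.0, 131.0]
orientation: [-2.787, 0.812, 0.743]
ft_force: [-2.6, -1.9, -2.8]
width: 20.1
grasp_force: 30.0
t 11.78 pos [525.2  61.  131. ] d [-1.1 -0.3  0.2] rot [-0.002 -0.002 -0.   ] F [-2.6 -1.9 -2.8] w 20.1 q [-0.05  0.64  1.66  0.26  1.32  1.97]
tip in plate [ -1.3   0.2 -51.8] F plate [-0.4  3.  -3. ] M [0.69 0.32 0.02]
t: 12.12
ee_pos: [524.2, 61.6, 128.8]
orientation: [-2.787, 0.812, 0.743]
ft_force: [-2.3, -3.1, -1.3]
width: 19.7
grasp_force: 30.0
t 12.12 pos [524.2  61.6 128.8] d [-1.1 -0.3  0.7] rot [-0.002 -0.002 -0.   ] F [-2.3 -3.1 -1.3] w 19.7 q [-0.04  0.64  1.66  0.26  1.31  1.97]
tip in plate [ -1.4   0.2 -54.3] F plate [-0.4  3.8 -1.3] M [0.71 0.32 0.02]
```

Now I'll feel for the flange seating.

```bash
for i in 1; do python3 jog.py '{"steps": [[0,0,1,0,0,0],[0,0,0,0,0,0],[0,0,0,0,0,0]]}'; python3 d.py 0 0 -56; python3 jog.py '{"steps": [[0,0,1,0,0,0],[0,0,0,0,0,0],[0,0,0,0,0,0]]}'; python3 d.py 0 0 -56;python3 jog.py '{"steps": [[0,0,1,0,0,0],[0,0,0,0,0,0],[0,0,0,0,0,0]]}'; python3 d.py 0 0 -56; done | grep tip
```

```text
tip in plate [ -1.4   0.1 -55.2] F plate [ 0.9  3.2 -1.3] M [0.8  0.25 0.03]
tip in plate [ -1.4   0.1 -55.6] F plate [0.5 5.1 2.7] M [ 0.94 -0.05  0.  ]
tip in plate [ -1.5   0.1 -55.7] F plate [2.7 6.4 9.8] M [ 1.2  -0.42  0.02]
```

```bash
python3 jog.py '{"steps": [[0,0,0.8,0,0,0],[0,0,0,0,0,0],[0,0,0,0,0,0]]}'; python3 d.py 0 0 -56|grep tip; python3 jog.py '{"steps": [[0,0,-1.5,0,0,0],[0,0,0,0,0,0],[0,0,0,0,0,0],[0,0,0,0,0,0],[0,0,0,0,0,0]]}' 45; python3 jog.py '{"steps": [[0,0,0,0,0,0],[0,0,0,0,0,0]]}'; python3 d.py 0 0 -56
```

```text
t: 13.12
ee_pos: [523.6, 62.0, 127.5]
orientation: [-2.787, 0.812, 0.74]
ft_force: [-1.9, -8.3, 14.3]
width: 19.7
grasp_force: 30.0
tip in plate [ -1.6  -0.  -55.7] F plate [ 4.7  8.  13.8] M [ 1.43 -0.71  0.  ]
t: 13.53
ee_pos: [523.3, 62.5, 126.8]
orientation: [-2.786, 0.812, 0.743]
ft_force: [-0.2, 0.7, -0.2]
width: 44.7
grasp_force: 0.0
t: 13.7
ee_pos: [523.2, 62.3, 126.8]
orientation: [-2.786, 0.812, 0.743]
ft_force: [0.1, -0.9, 0.2]
width: 45.0
grasp_force: 0.0
t 13.7 pos [523.2  62.3 126.8] d [-1.1 -0.2 -0.6] rot [-0.002 -0.002 -0.   ] F [ 0.1 -0.9  0.2] w 45.0 q [-0.04  0.64  1.66  0.26  1.31  1.96]
tip in plate [ -1.3   0.  -56.6] F plate [-0.4  0.8  0.5] M [-0.04  0.23  0.02]
```

```bash
python3 jog.py '{"steps": [[0,0,-10,0,0,0],[0,0,-15,0,0,0],[0,0,-20,0,0,0],[0,0,-30,0,0,0],[0,0,-30,0,0,0]]}'; python3 jog.py '{"steps": [[0,0,-30,0,0,0],[0,0,-15,0,0,0],[0,0,0,0,0,0]]}'; python3 -c "
from h import *
delta([480,-200,280])"
```

```text
t: 14.12
ee_pos: [567.5, 33.7, 219.3]
orientation: [-2.787, 0.812, 0.744]
ft_force: [1.7, 0.4, 0.1]
width: 45.0
grasp_force: 0.0
t: 14.37
ee_pos: [589.1, 20.8, 260.9]
orientation: [-2.788, 0.813, 0.731]
ft_force: [0.3, -0.2, 0.6]
width: 44.7
grasp_force: 0.0
t 14.37 pos [589.1  20.8 260.9] d [ 13.5 244.7 -30.9] rot [0. 0. 0.] F [ 0.3 -0.2  0.6] w 44.7 q [-0.1   0.57  1.43  0.23  1.61  1.99]
```

```bash
python3 jog.py '{"steps": [[2,35,-5,0,0,0],[2,35,-5,0,0,0],[2,35,-5,0,0,0],[2,35,-5,0,0,0],[2,35,-5,0,0,0]]}'; python3 jog.py '{"steps": [[2,35,-5,0,0,0],[2,30,-5,0,0,0],[0,0,0,0,0,0],[0,0,0,0,0,0]]}'
python3 - <<'E'
from h import *
from workcell import ctrl, imaging
delta([480,-200,280])
for n in("side","top"): cv2.imwrite(f'pics/f{n}.png',imaging.get_image(n)['img'][:,:,::-1])
crop('pics/ftop.png','pics/a.png',116,125,236,225,3.3);crop('pics/fside.png','pics/b.png',225,130,305,210,5)
crop('pics/fside.png','pics/c.png',215,190,275,260,3);crop('pics/ftop.png','pics/e.png',245,170,375,270,3)
im=np.zeros((600,800,3),np.uint8)
for f,x,y in(("a",0,0),("b",397,0),("c",600,402),("e",0,332)):
    q=cv2.imread(f"pics/{f}.png");q=q[:600-y,:800-x];im[y:y+q.shape[0],x:x+q.shape[1]]=q
cv2.imwrite("pics/final.png",im)
E
```

```text
t: 14.78
ee_pos: [508.2, -137.8, 272.9]
orientation: [-2.786, 0.811, 0.745]
ft_force: [1.2, -0.1, -0.2]
width: 44.6
grasp_force: 0.0
t: 15.12
ee_pos: [481.1, -197.1, 279.6]
orientation: [-2.784, 0.816, 0.743]
ft_force: [0.1, -0.2, 0.8]
width: 45.0
grasp_force: 0.0
t 15.12 pos [ 481.1 -197.1  279.6] d [ 0.4  3.1 -0.7] rot [0. 0. 0.] F [ 0.1 -0.2  0.8] w 45.0 q [-0.45  0.48  1.54  0.06  1.64  1.68]
```

View pics/final.png

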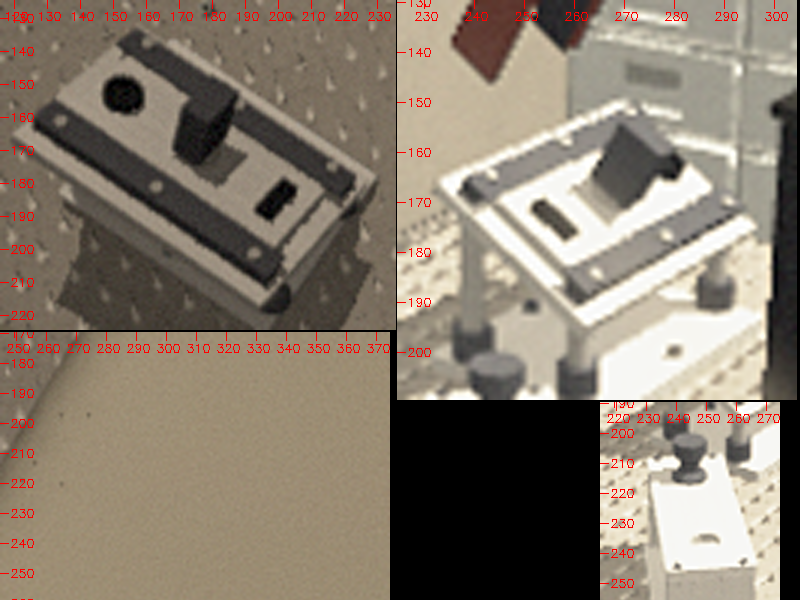

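The drift sits fully home in the bracket at (175, 160) top and (272, 163) side. The slide's lens cell has moved from (156, 155) to about (153, 153), so the slide is back in line. The plug gauge is still in its stand hole.

```bash
python3 jog.py '{"steps": [[0,0,0,0,0,0],[0,0,0,0,0,0],[0,0,0,0,0,0]]}'|head -2; python3 -c "
from workcell import ctrl, imaging
print(ctrl.close_job())"
```

```text
t: 15.47
ee_pos: [482.3, -195.5, 279.9]
the job is handed in; nothing more can be done
None
```

The drift is through both holes with its flange seated on the slide, the slide is pulled back into line, the plug gauge is still in its stand, the lens ring was not touched (though not visible in the final pictures), and the job was handed in at about 15.5 s.

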